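# Shut the furnace cover and press start

### The arm

A 7-joint arm with a two-finger parallel gripper is mounted at the origin on the work surface. World frame = base frame: x ahead of the robot, y to its left, z up, the work surface at z = 0. Lengths are in m, angles in rad, forces in N, time in s.
With the tool pointing down it reaches from about 0.425 to 0.925 m from the base axis. Payload 6.8 kg.
Tool frame: the origin (TCP) lies on the mounting face of the last link; the fingertips stand 173 mm ahead of it and the grasp point (between the pads) lies 155 mm ahead of it; z points along the fingers, y is the line along which they close (so a half turn about z gives the same grasp; the last joint's range is limited). The gripper opens to 85 mm and grips with 20 to 120 N. Pads are 22 mm wide; open, the fingers measure 114 mm over their backs; the gripper's body (76 mm by 85 mm) begins 54 mm behind the grasp point. The pads swing forward as they close: fully open they stand 13 mm farther back than shut.
Start: joints at [-1.44, 0.477, 0.022, 1.555, -0.011, 1.109, -0.083], TCP at [0.16, 0.656, 0.405] pointing down, gripper open.
Joint ranges: [-2.96, 2.96], [-0.34, 2.1], [-1.41, 1.46], [0.24, 2.44], [-1.37, 4.51], [0.17, 1.92], [-2.96, 2.96]. Speed limits (rad/s): [2.39, 2.39, 3.14, 3.14, 3.14, 3.14, 3.14].

### API

Orientations are given as a unit quaternion [w, x, y, z].
In Python, from station import bot gives the robot as it stands. The module is installed in compiled form; this text tells all that it offers.
- The arm moves only by the shell command python3 -m pendant 'ROWS' [FORCE]. ROWS is JSON, a list of rows, each a list of 5 numbers: the finger opening in m, from 0 to 0.0854, then the shift along the tool's x, y, z in m, then the turn about the tool's z in degrees. In form: [[jaw, x, y, z, yaw], ...]. A call has 1 to 12 rows; each row shifts and turns the commanded pose from where the row before left it, along the tool's axes as they then stand; what a row does not reach is not made up. A row lasts 1/12 s, in which the tool goes at most 41.7 mm and 7.16 degrees, less where a joint would pass 70% of its speed; a pose out of reach is approached as far as the arm can. A call with a gripper value outside its range is refused whole. The fingers move at their own pace and stop on an object; FORCE is the grip in N (left out, the last holds). Time passes only in rows, so rows that do not move let the fingers close. It gives the time, the measured TCP pose, the force, the opening and the grip force at its end, in the units of the state.
- bot.get_obs(): the state, without advancing time (a new reading comes with each control period).
- bot.read_camera(name): name is "scene" or "top"; returns (picture, depth): 420x560x3 uint8, blue, green, red; 420x560 float32, m along the optical axis (not along the pixel's ray), 0 where there is no reading.
- bot.camera_model(name): a dict with "intrinsics" (3x3 intrinsics, pixels), "dist_coeffs" ([k1, k2, p1, p2, k3] as OpenCV has them; the pictures are not rectified), "R" (3x3) and "t" (3): a world point X has camera coordinates R X + t. Camera axes: x right, y down, z forward; pixel columns grow to the right and rows downward; lengths in m; the calibration is good to about 2 mm. A picture is of the moment at which its call begins. camera_model takes no time and is no camera call.
- bot.hand_in(): hands the job in; it is judged then, once.
Trained networks look in the newest picture that a camera, given by its name, has taken for a name from the list of things; names that differ only in an ending like _2 or _b are one class to them, and where a whole thing is asked for, a point or a joint stands for the part that bears it (a point fixed in the world has none). Each returns a list of dicts, best first, with "score" (0 to 1); they miss things now and then, are a little off and sometimes report something else, mostly with a low value. They report only what shows in the picture. A call takes as long as a camera call.
- bot.boxes_of(name, camera): "at" ([column, row] in pixels, amid what is visible of it).
- bot.trace(name, camera): "mask" (420x560 bool, what is visible of it) and "at" ([column, row] in pixels, amid what is visible of it).
- bot.pinpoint(name, camera): "at" ([column, row] in pixels: a listed point, or the origin of a listed thing).
The state is a dict: "t": time; "q": joint angles; "joint_vel": joint speeds; "joint_torque": joint torques, N m; "eef_pos": TCP position; "tool_rot": TCP orientation; "contact_force": force on the tool from outside, world axes, zero at the start; "torque": the same for the moment, N m; "gripper_width": opening from 0.0 (shut) to 1.0 (fully open); "grasp_force": force on a finger pad.
Only numpy, scipy, OpenCV 4.12 (cv2) and the standard library are available. Lean on these libraries where they do the work, as an engineer would, in place of code of your own. Each camera call takes 0.05 s, during which the arm holds its last target. There are 200 camera calls.

### The job

Get the thermal analyser on the bench running: push the square metal furnace cover sideways along its rails until it is fully shut over the furnace mouth, and only then lightly press the long oblong start key with the fingertips until it clicks, let it spring back up, and withdraw. Do not press the round key or the square key, and leave the steel ring, the crucible box, the black puck and the vial where they stand; nothing needs to be gripped or lifted.

Things in the scene. Friction and masses are not known exactly. Their poses are not given: they have to be found in the camera images.
- console: The analyser: fixed white box, 320 (x) by 380 (y) mm, flat deck 75 mm above the bench; a hump 105 mm high along its far edge (x = +115 to +160). Origin: centre of its underside. x points away from the key side, y to its left, z up; yaw within 0.25 rad. Keys in a row at x = -100, y = -95, 0, +95 mm, in any order; flat display at x = -45; round furnace mouth, 80 mm across, at (+50, +60).
- cover (a joint): Opening of the furnace cover, m: 0 shut over the mouth (end stop; fully shut is below 0.005), 0.08 fully open; starts at 0.055 to 0.08. It slides along the console's y: shutting moves it to +y, opening to -y. Friction of about 2 N holds it where it is left; it cannot come off its rails.
- cover_top (a point): Centre of the top of the cover, an aluminium block with five thin dark grooves, 100 x 100 mm, 26 mm tall, 2 mm clear of the deck, its top 103 mm above the bench; sides parallel to the console's. In the console's frame: x = +50, y = +60 mm minus the opening. To shut it, push its -y side face, 50 mm from this point; at least 100 mm of bare deck lies beyond that face.
- key_start (a joint): How far the oblong start key is pressed, in m: 0 up, 0.008 bottom stop. It slides straight down 8 mm on a spring (1.2 N to start, 3.6 N at 4 mm, 6 N at the bottom stop) and springs back. It clicks at 4 mm and must stay past that for 0.1 s; a push over 15 N is too hard for it.
- key_start_top (a point): Centre of the top face of the oblong start key: off-white, 46 mm long along the console's y, 18 mm wide, its top 14 mm above the deck (89 mm above the bench); black mount plate 40 x 62 mm, 4 mm thick around it. Neighbouring keys are 95 mm away along the console's y.
- key_round_top (a point): Centre of the top face of the round key: off-white, 30 mm across, top 14 mm above the deck. Not to be pressed.
- key_square_top (a point): Centre of the top face of the square key: off-white, 26 x 26 mm, top 14 mm above the deck. Not to be pressed.
- key_round (a joint): How far the round key is pressed, in m (0 up). It slides straight down 8 mm on a spring (1.2 N to start, 3.6 N at 4 mm, 6 N at the bottom stop) and springs back. 
- key_square (a joint): How far the square key is pressed, in m (0 up). It slides straight down 8 mm on a spring (1.2 N to start, 3.6 N at 4 mm, 6 N at the bottom stop) and springs back. 
- ring: Loose steel ring, 38 mm across, 12 mm tall, lying on the deck near the console's +y edge, beyond the cover. Origin: centre of its underside. Leave it.
- crucible_box: Loose red box with a clear lid, 75 x 110 mm, 36 mm tall, on the bench beside the console. Origin: centre of its underside. Leave it.
- puck: Loose black cylinder, 40 mm across, 36 mm tall, on the bench beside the console. Origin: centre of its underside. Leave it.
- vial: Loose amber glass vial with a white cap, 32 mm across, 60 mm tall, on the bench beside the console. Origin: centre of its underside. Leave it.

How it is judged:
On the way, in this order (a step that is already met when the one before it is completed fails the run):
1. the furnace cover is pushed fully shut (within 5 mm of its stop) (value of joint cover below 0.005 m), for 0.2 s.
2. the oblong start key is pressed past its click (4 mm) by the fingers, the cover shut (value of joint key_start above 0.004 m and value of joint cover below 0.005 m and contact force between the fingers and key_start above 0.5 N), for 0.1 s.
At the end, for the whole second after the job is handed in: The cover is within 5 mm of fully shut, all three keys are up again (within 1.5 mm), and the ring, crucible box, puck and vial are at rest within 10 mm of where they began (value of joint cover below 0.005 m and value of joint each of key_start, key_round, key_square below 0.0015 m and distance of each of ring, crucible_box, puck, vial from where it was at the start of the episode below 0.01 m and linear speed of each of ring, crucible_box, puck, vial below 0.02 m/s); the robot touches nothing.
It fails at once if the start key is pressed while the furnace cover is not fully shut (value of joint key_start above 0.002 m and value of joint cover above 0.005 m).
It fails at once if the start key is pushed with more than 15 N (contact force between anything else and key_start above 15 N).
It fails at once if the round or the square key is pressed (value of joint any of key_round, key_square above 0.002 m).
It fails at once if a bystander (ring, crucible box, puck or vial) is moved or lifted by more than 10 mm, or tipped (distance of any of ring, crucible_box, puck, vial from where it was at the start of the episode above 0.01 m or angle between any of ring, crucible_box, puck, vial's own z axis and vertical above 0.25 rad).
It also fails if it takes over 45 s, if anything falls off the work surface, if the arm or the gripper's body presses on something with over 40 N, if the wrist force passes 120 N, or if a joint passes its speed limit or range.

## Working session

There is one attempt and no reset: what is moved stays moved. The work goes in short steps, Python scripts to look and compute and a shell command to move; the robot and the scene stay as the last step left them, time stands still between calls to the robot, and variables do not carry over. Pictures are saved under pics/ and viewed, at most 10 in all, crops included, and the job is handed in when it is done.

```bash
mkdir -p pics; cat > h.py <<'E'
import numpy as np, cv2
from station import bot
def ray(cam,px):
    m=bot.camera_model(cam);K=np.array(m["intrinsics"]);d=np.array(m["dist_coeffs"]);R=np.array(m["R"]);t=np.array(m["t"])
    u=cv2.undistortPoints(np.array([[px]],float),K,d)[0,0]
    return -R.T@t, R.T@np.array([u[0],u[1],1.])
def on_z(cam,px,z):
    o,d=ray(cam,px); return o+d*(z-o[2])/d[2]
def from_depth(cam,px,D):
    o,d=ray(cam,px); c,r=np.round(px).astype(int); return o+d*np.median(D[r-2:r+3,c-2:c+3])
def proj(cam,X):
    m=bot.camera_model(cam)
    return cv2.projectPoints(np.array(X,float).reshape(-1,3),cv2.Rodrigues(np.array(m["R"]))[0],np.array(m["t"]),np.array(m["intrinsics"]),np.array(m["dist_coeffs"]))[0][:,0]
E
python3 - <<'E'
from h import *
np.set_printoptions(precision=4,suppress=True)
o=bot.get_obs();print(o["t"],o["eef_pos"],o["tool_rot"],o["contact_force"])
for c in ("scene","top"):
    im,D=bot.read_camera(c);cv2.imwrite(f"pics/{c}0.png",im)
    print(c,"cam at",ray(c,[280,210])[0])
    for n,z in (("cover_top",.103),("key_start_top",.089),("key_round_top",.089),("key_square_top",.089),("console",0),("ring",.075)):
        for r in bot.pinpoint(n,c)[:2]:
            print(n,r["score"],np.array(r["at"]),"z-plane",on_z(c,r["at"],z),"depth",from_depth(c,r["at"],D))
E
```

```text
0.0 [0.1596 0.6556 0.4037] [-0.      0.1191  0.9929 -0.0009] [-0.3594  0.1394 -0.6381]
scene cam at [0.7726 0.3824 0.7846]
cover_top 0.6 [247.4 190.4] z-plane [ 0.6467 -0.0212  0.103 ] depth [ 0.6466 -0.0216  0.1024]
key_start_top 0.52 [341.2 199.3] z-plane [0.4876 0.0751 0.089 ] depth [0.4869 0.0742 0.0871]
key_round_top 0.66 [287.8 131.2] z-plane [ 0.5015 -0.127   0.089 ] depth [ 0.5013 -0.1274  0.0886]
key_square_top 0.47 [310.6 163.9] z-plane [ 0.4998 -0.0276  0.089 ] depth [ 0.4997 -0.0277  0.0888]
console 0.83 [274.3 205.1] z-plane [ 0.5908 -0.02    0.    ] depth [0.6109 0.0245 0.0868]
ring 0.65 [298.3 255.5] z-plane [0.617  0.1362 0.075 ] depth [0.6171 0.1363 0.0755]
top cam at [0.5314 0.0446 1.1393]
cover_top 0.76 [307.  190.9] z-plane [ 0.6453 -0.0266  0.103 ] depth [ 0.6451 -0.0265  0.1045]
key_start_top 0.55 [264.6 263.2] z-plane [0.4918 0.0685 0.089 ] depth [0.4919 0.0685 0.0896]
key_round_top 0.69 [415.  186.3] z-plane [ 0.6517 -0.2653  0.089 ] depth [ 0.6558 -0.2759  0.0533]
key_round_top 0.64 [353.9 257.5] z-plane [ 0.4993 -0.1255  0.089 ] depth [ 0.4994 -0.1253  0.0902]
key_square_top 0.61 [314.6 259.1] z-plane [ 0.498 -0.04   0.089] depth [ 0.498  -0.0401  0.0882]
key_square_top 0.57 [233.5 208.1] z-plane [0.613  0.1335 0.089 ] depth [0.614  0.1345 0.0761]
console 0.73 [302.9 215.6] z-plane [ 0.5983 -0.0224  0.    ] depth [ 0.5937 -0.0178  0.0778]
ring 0.69 [232.1 208.2] z-plane [0.6139 0.1377 0.075 ] depth [0.6139 0.1377 0.0757]
```

View pics/scene0.png

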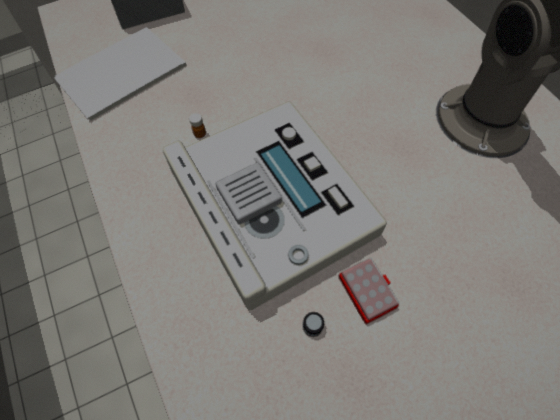

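View pics/top0.png

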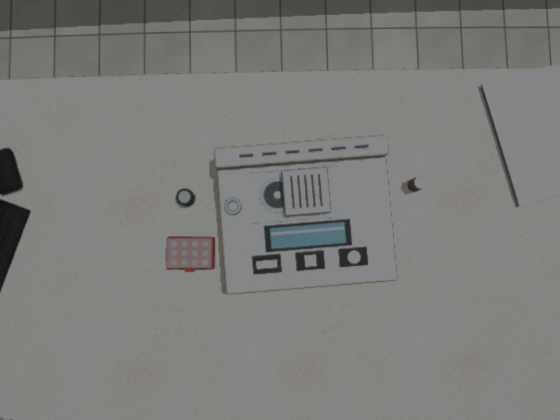

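The scene picture shows the start key at about (338,198), cover (249,192), ring (298,255). The top picture shows the start key at (266,264), square (311,261), round (354,257), cover (306,192), ring (233,206), puck (185,198), box (190,253) and vial (415,186). The top-camera "round key" report at (415,186) is really the vial. Next I refine the geometry from depth in both views.

```bash
python3 - <<'E'
from h import *
np.set_printoptions(precision=4,suppress=True)
def cloud(c):
    im,D=bot.read_camera(c);m=bot.camera_model(c)
    K=np.array(m["intrinsics"]);R=np.array(m["R"]);t=np.array(m["t"])
    g=np.stack(np.meshgrid(np.arange(560),np.arange(420)),-1).reshape(-1,1,2).astype(float)
    u=cv2.undistortPoints(g,K,np.array(m["dist_coeffs"]))[:,0]
    P=np.c_[u,np.ones(len(u))]*D.reshape(-1,1)
    return ((P-t)@R).reshape(420,560,3), D>0
def rect(X):
    (c,s,a)=cv2.minAreaRect(X[:,:2].astype(np.float32)*1000); return np.round(c,1),np.round(s,1),round(a,2)
for c in ("scene","top"):
    W,ok=cloud(c); Z=W[...,2]
    box=ok&(W[...,0]>.4)&(W[...,0]<.8)&(W[...,1]>-.26)&(W[...,1]<.21)
    def comps(lo,hi,minpx):
        M=(box&(Z>lo)&(Z<hi)).astype(np.uint8); n,L,st,ce=cv2.connectedComponentsWithStats(M,connectivity=4)
        for i in range(1,n):
            if st[i,4]>=minpx:
                X=W[L==i]; print(c,(lo,hi),st[i,4],ce[i],rect(X),"zmed",np.median(X[:,2]))
    comps(.068,.25,2000)
    comps(.0955,.2,100)
    comps(.083,.095,60)
    for n in ("key_start_top","cover_top","key_round_top","key_square_top","console"):
        r=bot.trace(n,c)
        for q in r[:1]:
            M=q["mask"]&ok; print(n,q["score"],q["at"],M.sum(),rect(W[M]),np.median(W[M],0))
E
```

```text
scene (0.068, 0.25) 24461 [271.2456 198.156 ] (array([595.2, -24.4]), array([319.7, 381.8]), 3.43) zmed 0.0754825853014999
scene (0.0955, 0.2) 4073 [214.3182 221.0857] (array([731.8, -15.8]), array([ 45.6, 378.3]), 3.44) zmed 0.10378654541185194
scene (0.0955, 0.2) 2221 [248.1675 191.1873] (array([644.3, -22.9]), array([100.4, 101.3]), 2.86) zmed 0.1021964732290689
scene (0.083, 0.095) 128 [289.     132.6016] (array([ 500. , -124.1]), array([31.2, 26.5]), 61.92) zmed 0.0881219835022439
scene (0.083, 0.095) 140 [312.3357 163.2143] (array([494.8, -28.9]), array([27.2, 26.3]), 4.75) zmed 0.08785098342316466
scene (0.083, 0.095) 176 [337.4716 196.8807] (array([489.9,  65.5]), array([18.3, 44.4]), 0.48) zmed 0.08794062502456448
scene (0.083, 0.095) 136 [258.5441 212.3309] (array([643.6,  25.9]), array([ 8.2, 96.4]), 88.9) zmed 0.08898238001866832
scene (0.083, 0.095) 199 [298.2111 253.9548] (array([617.4, 137.2]), array([36.7, 35.3]), 62.28) zmed 0.08565722624378974
key_start_top 0.63 [337.7, 198.6] 203 (array([488.6,  62.5]), array([21.9, 50.2]), 1.64) [0.4918 0.067  0.0878]
cover_top 0.
[... 1045 characters left out ...]
376250014
top (0.083, 0.095) 179 [266.2514 263.6089] (array([490.7,  64.6]), array([45.6, 19.7]), 89.69) zmed 0.08991127645526073
key_start_top 0.62 [263.8, 263.7] 182 (array([489.8,  65.5]), array([20.1, 44.6]), 3.3) [0.4904 0.0675 0.0898]
cover_top 0.57 [306.0, 189.9] 2152 (array([646.2, -26.2]), array([100.2, 105.2]), 3.62) [ 0.6453 -0.0233  0.1038]
key_round_top 0.67 [351.7, 256.3] 159 (array([ 501.2, -124.7]), array([30.1, 28.9]), 45.41) [ 0.5008 -0.1237  0.0894]
key_square_top 0.44 [313.6, 260.2] 141 (array([496.4, -29.5]), array([25.7, 26.7]), 9.68) [ 0.4963 -0.0298  0.0899]
console 0.88 [303.5, 209.1] 23556 (array([603.3, -30.2]), array([352.8, 413.3]), 2.5) [ 0.6053 -0.0223  0.077 ]
```

```bash
python3 -m pendant '[[0,0,0,0,-5.7],[0,0,0,0,-5.7],[0,0,0,0,-5.7],[0,-0.018,-0.033,0,0],[0,-0.018,-0.033,0,0],[0,-0.018,-0.033,0,0],[0,-0.018,-0.033,0,0],[0,-0.018,-0.033,0,0],[0,-0.018,-0.033,0,0],[0,-0.018,-0.033,0,0],[0,-0.018,-0.033,0,0],[0,0,0,0,0]]' 20
cat >> h.py <<'E'
def st():
    o=bot.get_obs();p=np.array(o["eef_pos"]);w,x,y,z=o["tool_rot"]
    a=np.deg2rad(3.37);d=p[:2]-[.596,-.0242];c=np.array([[np.cos(a),np.sin(a)],[-np.sin(a),np.cos(a)]])@d
    ty=np.array([2*(x*y-w*z),1-2*(x*x+z*z)])
    print("t",round(o["t"],2),"console xy",c.round(4),"tip z",round(p[2]-.173,4),"tool y angle rel console",round(np.rad2deg(np.arctan2(ty[1],ty[0]))-93.37,2),"F",np.round(o["contact_force"],2),"w",o["gripper_width"],"q",np.round(o["q"],2))
E
python3 -c "
from h import *
st()"
```

```text
t: 2.3
eef_pos: [0.3238, 0.3942, 0.4048]
tool_rot: [0.001, -0.025, 1.0, -0.002]
contact_force: [0.9, -0.3, 0.3]
gripper_width: 0.003
grasp_force: 0.0
t 2.3 console xy [-0.2471  0.4337] tip z 0.2318 tool y angle rel console -0.54 F [ 0.94 -0.34  0.27] w 0.0028980922512819645 q [-1.05  0.21  0.05  1.95 -0.01  0.99  0.62]
```

```bash
python3 -m pendant '[[0,-0.019,-0.034,0,-0.5],[0,-0.019,-0.034,0,0],[0,-0.019,-0.034,0,0],[0,-0.019,-0.034,0,0],[0,-0.019,-0.034,0,0],[0,-0.019,-0.034,0,0],[0,-0.019,-0.034,0,0],[0,-0.019,-0.034,0,0],[0,-0.019,-0.034,0,0],[0,-0.019,-0.034,0,0],[0,-0.019,-0.034,0,0],[0,0,0,0,0]]'
python3 -c "
from h import *
st()"
```

```text
t: 3.3
eef_pos: [0.5557, 0.0343, 0.4053]
tool_rot: [0.002, -0.029, 1.0, -0.002]
contact_force: [-0.2, -0.2, 0.3]
gripper_width: 0.0
grasp_force: 0.0
t 3.3 console xy [-0.0368  0.0607] tip z 0.2323 tool y angle rel console -0.04 F [-0.18 -0.19  0.3 ] w 0.00047632009182653863 q [-0.44  0.29  0.33  1.86 -0.1   1.01  1.56]
```

```bash
python3 -m pendant '[[0,-0.018,-0.032,0,0],[0,-0.018,-0.032,0,0],[0,-0.018,-0.032,0,0],[0,-0.018,-0.032,0,0],[0,-0.015,-0.030,0,0],[0,0,0,0,0],[0,0,0,0.03,0],[0,0,0,0.03,0],[0,0,0,0.03,0],[0,0,0,0.03,0],[0,0,0,0.01,0],[0,0,0,0,0]]'
python3 - <<'E'
from h import *
st()
for c in ("scene","top"):
    im,D=bot.read_camera(c);cv2.imwrite(f"pics/{c}1.png",im)
E
```

```text
t: 4.3
eef_pos: [0.6494, -0.1089, 0.2718]
tool_rot: [-0.003, -0.034, 0.999, 0.0]
contact_force: [-0.8, 1.0, 0.1]
gripper_width: -0.002
grasp_force: 0.0
t 4.3 console xy [ 0.0483 -0.0877] tip z 0.0988 tool y angle rel console 0.57 F [-0.83  0.98  0.06] w -0.0021648605944551242 q [-0.15  0.61  0.32  1.72 -0.24  0.86  1.91]
```

View pics/scene1.png

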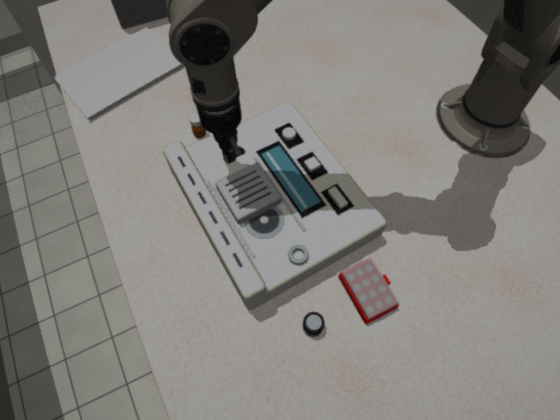

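The scene picture shows the closed fingers at about (233,157), just beyond the cover's -y face, on bare deck and clear of the keys. Now lower and push.

```bash
python3 -m pendant '[[0,0,0,0.012,0],[0,0,0,0,0],[0,0,0.008,0,0],[0,0,0.008,0,0],[0,0,0.008,0,0],[0,0,0.008,0,0],[0,0,0.008,0,0],[0,0,0.008,0,0],[0,0,0.008,0,0],[0,0,0.008,0,0],[0,0,0,0,0],[0,0,0,0,0]]'
python3 - <<'E'
from h import *
st()
E
```

```text
t: 5.4
eef_pos: [0.6458, -0.0445, 0.2623]
tool_rot: [-0.001, -0.035, 0.999, 0.001]
contact_force: [0.3, 0.1, -0.0]
gripper_width: 0.0
grasp_force: 0.0
t 5.4 console xy [ 0.0486 -0.0232] tip z 0.0893 tool y angle rel console 0.65 F [ 0.28  0.1  -0.02] w 0.00017271306127595166 q [-0.25  0.61  0.31  1.75 -0.24  0.82  1.82]
```

```bash
python3 -m pendant '[[0,0,0.005,0,0],[0,0,0.005,0,0],[0,0,0.003,0,0],[0,0,0.002,0,0],[0,0,0,0,0]]'
python3 - <<'E'
from h import *
st()
for c in ("scene","top"):
    im,D=bot.read_camera(c);cv2.imwrite(f"pics/{c}2.png",im)
    for r in bot.pinpoint("cover_top",c)[:1]: print(c,r["score"],from_depth(c,r["at"],D),on_z(c,r["at"],.103))
E
```

```text
t: 5.82
eef_pos: [0.6449, -0.0304, 0.2624]
tool_rot: [-0.0, -0.034, 0.999, 0.0]
contact_force: [-0.7, -0.3, 0.3]
gripper_width: 0.005
grasp_force: 0.1
t 5.82 console xy [ 0.0484 -0.0091] tip z 0.0894 tool y angle rel console 0.58 F [-0.65 -0.35  0.32] w 0.004903808875959158 q [-0.27  0.6   0.31  1.76 -0.24  0.82  1.79]
scene 0.87 [0.6436001  0.02939377 0.10219064] [0.64375313 0.0298125  0.103     ]
top 0.59 [ 0.51420434 -0.04754416  0.56335244] [ 0.50044016 -0.12115292  0.103     ]
```

View pics/scene2.png

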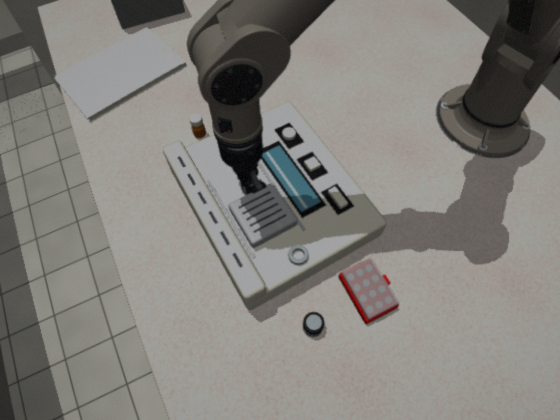

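The cover is now at about (263,215), most of the way shut, and the fingers are at its -y face. Keep nudging until the end stop shows as a force.

```bash
for i in 1; do python3 -m pendant '[[0,0,0.003,0,0],[0,0,0.003,0,0],[0,0,0,0,0]]'; done; python3 -c "
from h import *
st()"; python3 -m pendant '[[0,0,0.003,0,0],[0,0,0,0,0]]'; python3 -c "
from h import *
st()"
```

```text
t: 6.27
eef_pos: [0.6448, -0.0253, 0.2629]
tool_rot: [0.0, -0.034, 0.999, -0.001]
contact_force: [1.1, -2.4, -0.4]
gripper_width: 0.0
grasp_force: 1.1
t 6.27 console xy [ 0.0487 -0.004 ] tip z 0.0899 tool y angle rel console 0.53 F [ 1.13 -2.42 -0.44] w 4.248415041278124e-05 q [-0.28  0.6   0.32  1.76 -0.24  0.82  1.78]
t: 6.43
eef_pos: [0.6446, -0.0246, 0.2629]
tool_rot: [0.001, -0.033, 0.999, -0.002]
contact_force: [2.7, -9.1, -1.9]
gripper_width: -0.0
grasp_force: 4.3
t 6.43 console xy [ 0.0485 -0.0033] tip z 0.0899 tool y angle rel console 0.42 F [ 2.67 -9.07 -1.86] w -0.00019646930271315194 q [-0.29  0.6   0.32  1.76 -0.24  0.82  1.78]
```

```bash
python3 -m pendant '[[0,0,0.001,0,0],[0,0,0,0,0],[0,0,0,0,0],[0,0,-0.015,0,0],[0,0,-0.015,0,0],[0,0,0,-0.03,0],[0,0,0,-0.03,0],[0,0.03,0,0,0],[0,0.03,0.02,0,0],[0,0.03,0.03,0,0],[0,0.03,0.03,0,0],[0,0,0,0,0]]'
python3 - <<'E'
from h import *
st()
im,D=bot.read_camera("scene");cv2.imwrite("pics/scene3.png",im)
for i in range(2):
    bot.read_camera("scene")
    for n in ("cover_top","key_start_top"):
        for r in bot.pinpoint(n,"scene")[:1]: print(n,r["score"],r["at"],from_depth("scene",r["at"],D))
E
```

```text
t: 7.43
eef_pos: [0.5171, 0.0241, 0.3216]
tool_rot: [-0.003, -0.037, 0.999, 0.002]
contact_force: [-0.4, 0.2, -0.1]
gripper_width: -0.003
grasp_force: 0.0
t 7.43 console xy [-0.076   0.0529] tip z 0.1486 tool y angle rel console 0.9 F [-0.43  0.23 -0.07] w -0.002848679872303476 q [-0.44  0.33  0.34  2.03 -0.16  0.81  1.63]
cover_top 0.6 [260.7, 213.2] [0.64544865 0.03631568 0.10226403]
key_start_top 0.67 [337.5, 199.2] [0.49378861 0.07116857 0.08831663]
cover_top 0.84 [262.3, 213.8] [0.6434394  0.03924509 0.10296811]
key_start_top 0.44 [337.3, 198.4] [0.49265498 0.06880572 0.08698278]
```

View pics/scene3.png

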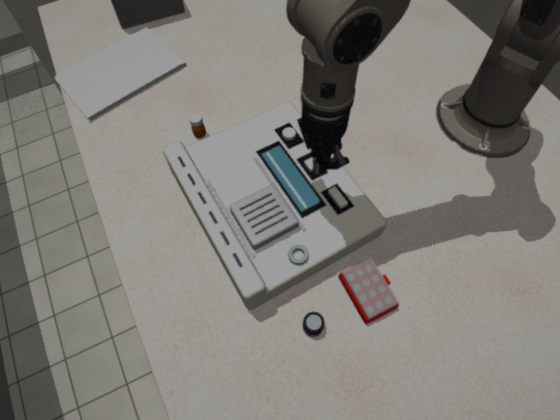

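The picture shows the cover at about (264,216), over the mouth, the fingers clear of it, and the start key at (338,198). I check the cover with a depth fit.

```bash
python3 - <<'E'
from h import *
im,D=bot.read_camera("scene");m=bot.camera_model("scene")
g=np.stack(np.meshgrid(np.arange(560),np.arange(420)),-1).reshape(-1,1,2).astype(float)
u=cv2.undistortPoints(g,np.array(m["intrinsics"]),np.array(m["dist_coeffs"]))[:,0]
W=((np.c_[u,np.ones(len(u))]*D.reshape(-1,1)-np.array(m["t"]))@np.array(m["R"])).reshape(420,560,3)
for lo,hi,x0,x1,y0,y1 in ((.0955,.11,.57,.703,-.1,.12),(.083,.095,.46,.52,.03,.1)):
    M=(D>0)&(W[...,2]>lo)&(W[...,2]<hi)&(W[...,0]>x0)&(W[...,0]<x1)&(W[...,1]>y0)&(W[...,1]<y1)
    n,L,s,_=cv2.connectedComponentsWithStats(M.astype(np.uint8),connectivity=4);i=1+s[1:,4].argmax()
    c=cv2.minAreaRect(W[L==i][:,:2].astype(np.float32)*1000);print(c)
    a=np.deg2rad(3.37);d=np.array(c[0])-[596,-24.2];print(np.array([[np.cos(a),np.sin(a)],[-np.sin(a),np.cos(a)]])@d)
E
```

```text
((640.6958618164062, 39.27857971191406), (100.4229736328125, 101.05451965332031), 3.3088207244873047)
[48.35007627 60.74142138]
((490.2790222167969, 65.7780990600586), (17.9063720703125, 44.96160888671875), 1.4187532663345337)
[-100.2489146    96.03717288]
```

Cover is at console y ≈ +60.7 mm, so shut. Now go over the start key.

```bash
python3 -m pendant '[[0,0.012,0.021,0,0],[0,0.012,0.022,0,-0.9],[0,0,0,0,0],[0,0,0,0.02,0],[0,0,0,0.02,0],[0,0,0,0.01,0],[0,0,0,0,0],[0,0,0,0,0]]'
python3 -c "
from h import *
st()
im,D=bot.read_camera('scene');cv2.imwrite('pics/scene4.png',cv2.resize(im[110:270,240:440],(800,640))[:600])"
```

```text
t: 8.5
eef_pos: [0.4958, 0.0604, 0.2725]
tool_rot: [-0.001, -0.042, 0.999, -0.0]
contact_force: [0.7, -0.2, -0.0]
gripper_width: -0.0
grasp_force: 0.0
t 8.5 console xy [-0.095   0.0904] tip z 0.0995 tool y angle rel console 1.39 F [ 0.73 -0.2  -0.04] w -0.00018020628623605724 q [-0.5   0.38  0.3   2.1  -0.18  0.68  1.58]
```

View pics/scene4.png

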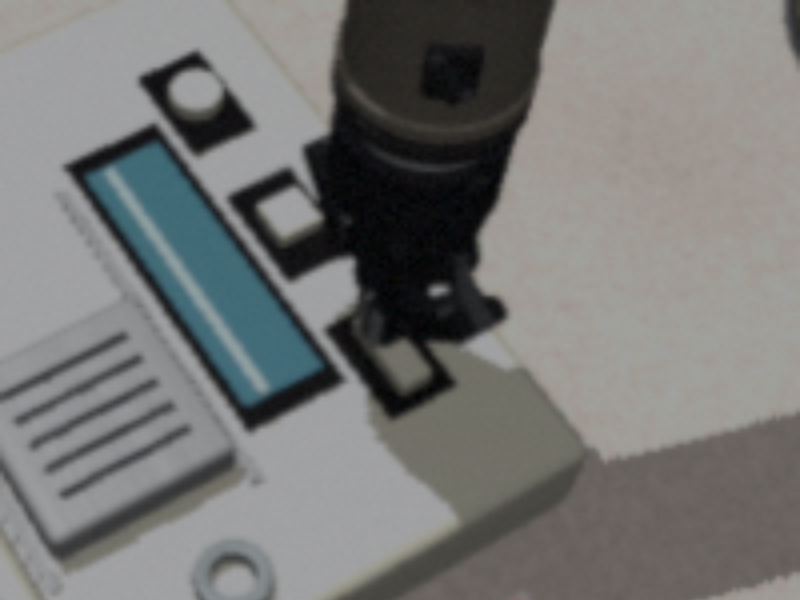

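The crop shows the fingertips above the start key, at about (395,320) in the crop, with the square key (290,213) and round key (197,93) clear. I correct by 5 mm and step down.

```bash
python3 -m pendant '[[0,0.005,0.005,0,0],[0,0,0,0,0],[0,0,0,0.004,0],[0,0,0,0.004,0],[0,0,0,0,0],[0,0,0,0,0]]'
python3 -c "
from h import *
st()"
python3 -m pendant '[[0,0,0,0.002,0],[0,0,0,0.002,0],[0,0,0,0,0],[0,0,0,0,0]]'
python3 -c "
from h import *
st()"
```

```text
t: 9.05
eef_pos: [0.4901, 0.0654, 0.2645]
tool_rot: [-0.0, -0.042, 0.999, -0.0]
contact_force: [0.4, -0.0, 0.3]
gripper_width: 0.003
grasp_force: 0.0
t 9.05 console xy [-0.1005  0.0957] tip z 0.0915 tool y angle rel console 1.44 F [ 0.39 -0.    0.29] w 0.003270402371683319 q [-0.5   0.39  0.3   2.12 -0.18  0.66  1.57]
t: 9.38
eef_pos: [0.4903, 0.0655, 0.2608]
tool_rot: [0.0, -0.042, 0.999, 0.0]
contact_force: [0.6, 0.2, 1.3]
gripper_width: 0.002
grasp_force: 1.0
t 9.38 console xy [-0.1002  0.0957] tip z 0.0878 tool y angle rel console 1.44 F [0.59 0.23 1.27] w 0.001743376901720095 q [-0.5   0.4   0.29  2.12 -0.19  0.65  1.58]
```

```bash
python3 -m pendant '[[0,0,0,0.002,0],[0,0,0,0.002,0],[0,0,0,0,0],[0,0,0,0,0]]'
python3 -c "
from h import *
st()"
python3 -m pendant '[[0,0,0,0.002,0],[0,0,0,0,0],[0,0,0,0,0]]'
python3 -c "
from h import *
st()"
```

```text
t: 9.72
eef_pos: [0.4903, 0.0655, 0.2568]
tool_rot: [0.0, -0.042, 0.999, 0.0]
contact_force: [-0.8, -0.6, 3.4]
gripper_width: 0.0
grasp_force: 2.2
t 9.72 console xy [-0.1002  0.0957] tip z 0.0838 tool y angle rel console 1.44 F [-0.78 -0.59  3.4 ] w 0.00045847901543438383 q [-0.5   0.4   0.29  2.12 -0.19  0.64  1.58]
t: 9.97
eef_pos: [0.4904, 0.0654, 0.2549]
tool_rot: [0.0, -0.042, 0.999, 0.0]
contact_force: [-0.4, -0.1, 5.5]
gripper_width: 0.0
grasp_force: 2.8
t 9.97 console xy [-0.1002  0.0957] tip z 0.0819 tool y angle rel console 1.44 F [-0.45 -0.06  5.49] w 0.00028078567561427197 q [-0.5   0.41  0.29  2.12 -0.19  0.64  1.58]
```

5.5 N means about 7 mm of travel, past the click and under 15 N. Hold briefly, then withdraw.

```bash
python3 -m pendant '[[0,0,0,0,0],[0,0,0,0,0],[0,0,0,-0.005,0],[0,0,0,-0.01,0],[0,0,0,-0.03,0],[0,0,0,-0.03,0],[0,0,0,-0.03,0],[0,0,0,-0.03,0],[0,0,0,-0.03,0],[0,0,0,0,0],[0,0,0,0,0],[0,0,0,0,0]]'
python3 - <<'E'
from h import *
st()
im,D=bot.read_camera("scene");cv2.imwrite("pics/scene5.png",im)
for n in ("key_start_top","cover_top","ring","puck","vial","crucible_box"):
    for r in bot.pinpoint(n,"scene")[:1]: print(n,r["score"],r["at"],from_depth("scene",r["at"],D).round(4))
E
```

```text
t: 10.97
eef_pos: [0.4895, 0.0655, 0.4193]
tool_rot: [-0.001, -0.042, 0.999, 0.0]
contact_force: [-1.3, 0.1, -0.5]
gripper_width: -0.0
grasp_force: 0.0
t 10.97 console xy [-0.1011  0.0958] tip z 0.2463 tool y angle rel console 1.46 F [-1.26  0.07 -0.5 ] w -0.0004962104854846108 q [-0.58  0.16  0.36  1.98 -0.07  1.01  1.47]
key_start_top 0.47 [338.5, 200.6] [0.4935 0.0747 0.088 ]
cover_top 0.97 [262.1, 210.7] [0.6408 0.0328 0.1026]
ring 0.56 [298.6, 255.3] [0.6161 0.1357 0.074 ]
puck 0.56 [314.7, 328.4] [0.6495 0.262  0.0351]
vial 0.82 [199.2, 133.2] [ 0.6668 -0.2719  0.0193]
crucible_box 0.56 [368.2, 290.7] [0.5246 0.2477 0.0358]
```

View pics/scene5.png

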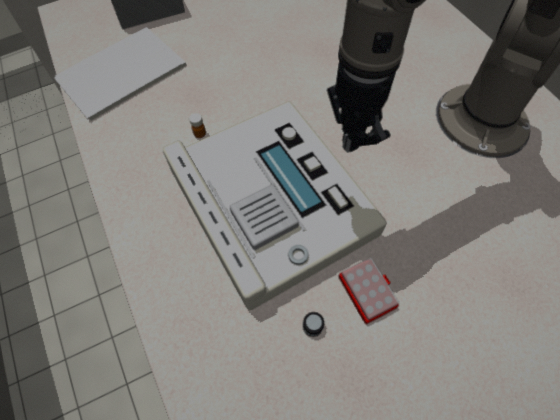

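The picture shows the cover shut at (264,216), the start key up again at (338,198), and the ring, puck, box and vial at the same pixels as at the start. The arm is clear of everything.

```bash
python3 -c "
from station import bot
print(bot.hand_in())"
```

```text
the job is handed in; nothing more can be done
None
```

The cover was pushed to its end stop and the start key was then pressed about 7 mm at 5.5 N and sprang back; the arm withdrew, nothing else visibly moved, and I handed the job in at about 11 s (no verdict was returned).

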